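# Load the missing cell into a panel inspection lamp

### The arm

A 7-joint arm with a two-finger parallel gripper is mounted at the origin on the work surface. World frame = base frame: x ahead of the robot, y to its left, z up, the work surface at z = 0. Lengths are in m, angles in rad, forces in N, time in s.
With the tool pointing down it reaches from about 0.425 to 0.875 m from the base axis. Payload 4.7 kg.
Tool frame: the origin (TCP) lies midway between the tips of the shut fingers; the grasp point (between the pads) lies 19 mm behind it; x points along the fingers, z is the direction in which the jaws open and shut, and the axes are right-handed (so a half turn about x gives the same grasp; the last joint's range is limited). The gripper opens to 87 mm and grips with 3 to 60 N. Pads are 19 mm wide; open, the fingers measure 117 mm over their backs; the gripper's body (75 mm by 190 mm) begins 51 mm behind the grasp point.
Start: joints at [1.266, 0.321, -0.07, 1.45, 0.023, 1.371, -0.057], TCP at [0.204, -0.617, 0.223] pointing down, gripper open.
Joint ranges: [-2.86, 2.86], [-0.3, 2.09], [-1.38, 1.24], [0.06, 2.45], [-1.56, 4.7], [0.09, 2.05], [-2.69, 2.69]. Speed limits (rad/s): [2.57, 2.57, 3.14, 3.14, 3.14, 3.14, 3.14].

### API

Orientations are given as a rotation vector (axis times angle).
In Python, from bench import ctrl gives the robot as it stands.
- The arm moves only by the shell command python3 -m pendant 'ROWS' [OPENING] [FORCE]. ROWS is JSON, a list of rows, each an object with "travel": the shift along the tool's x, y, z in m, a list of three; "twist": the turn about the tool's x in rad. In form: [{"travel": [x, y, z], "twist": twist}, ...]. A call has 1 to 10 rows; each row is the pose to reach, as a shift and turn from the pose measured when the call began, along the tool's axes at that moment; what a row does not reach only later rows make up. A row lasts 1/8 s, in which the tool goes at most 62.5 mm and 10.7 degrees, less where a joint would pass 70% of its speed; a pose out of reach is approached as far as the arm can. A call with a gripper value outside its range is refused whole. OPENING is the opening, from -1 (shut) to 1 (fully open), so that 0 is half open, set as the call begins (- or left out, the last holds). The fingers move at their own pace and stop on an object; FORCE is the grip in N (left out, the last holds). Time passes only in rows, so rows that repeat a pose let the fingers close. It gives the time, the measured TCP pose, the force and the opening at its end, in the units of the state.
- ctrl.get_state(): the state, without advancing time (a new reading comes with each control period).
- ctrl.get_image(name): name is "side" or "top" or "wrist"; returns the picture (480x640x3 uint8, red, green, blue); there is no depth.
- ctrl.camera_model(name): a dict with "K" (3x3 intrinsics, pixels), "distortion" ([k1, k2, p1, p2, k3] as OpenCV has them; the pictures are not rectified), "rvec" (rotation vector, rad) and "tvec" (3), from world to camera coordinates, as OpenCV has them; the wrist camera has in their place "T_tool_cam" (4x4, takes a point from camera to tool coordinates, whose origin is the TCP and whose axes are the tool frame's). Camera axes: x right, y down, z forward; pixel columns grow to the right and rows downward; lengths in m; the calibration is good to about 2 mm. A picture is of the moment at which its call begins: read the wrist's pose just before it. camera_model takes no time and is no camera call.
- ctrl.close_job(): hands the job in, once; it reports no verdict.
The state is a dict: "time": time; "joint_positions": joint angles; "qd": joint speeds; "joint_torque": joint torques, N m; "position": TCP position; "tool_rot": TCP orientation; "ft_force": force on the tool from outside, world axes, zero at the start; "torque": the same for the moment, N m; "grip_width": opening from 0.0 (shut) to 1.0 (fully open).
Only numpy, scipy, OpenCV 4.12 (cv2) and the standard library are available. Lean on these libraries where they do the work, as an engineer would, in place of code of your own. Each camera call takes 0.05 s, during which the arm holds its last target.

### The job

The inspection lamp lies open with one of its two battery bays empty. Pick up the loose large battery and fit it there: press its flat end back against the coil spring first, then drop its knob end down behind the contact wall, so that it lies level and fully home on the floor of the bay, the same way round as the battery already in. Be gentle, never jamming battery, spring and walls together or leaning on the lamp, and leave everything else where it lies.

Things in the scene. Friction and masses are not known exactly. Their poses are not given: they have to be found in the camera images.
- lamp: Hand spotlight, grey and black, fixed to the bench, 425 x 112 x 66 mm, battery side up, cover off: lens head at one end, ribbed handle at the other, between them an open deck 24 mm above the bench (200 x 96 mm, 5 mm lip) with a white battery cradle of two bays in line. The bay by the head is full, the one by the handle empty. Origin on the bench below point bay; x along the lamp to the head, z up.
- bay (a point): Point on the deck (floor of the empty bay) under the middle of a fitted battery; x runs along the bay from spring to contact wall, z up. The cradle (walls, rails, spring, full bay) is a stiff fit with play: it sits up to 5 mm off along +-x from the place given here, unmeasured. Side rails: 7 mm high, inner faces at y = +-15.8 mm, x = -44 to +31; above them the sides are open for fingers.
- spring_place (a point): Nominal free tip of the coil spring (true one up to 5 mm off along x): 24.5 mm along -x from bay, on the battery axis 16.5 mm above the floor. Conical steel coil, tip rounded, 9 mm across. It yields towards -x: 1.5 N at first touch, 1.1 N more per mm, solid after 10.5 mm (13 N). Fitted, the battery keeps it 6.5 mm back (8.6 N). Behind it a wall, x = -45 to -57 of bay, 32 high, 36 wide.
- contact_place (a point): Nominal middle of the top edge of the contact wall, on its face towards the spring (true one up to 5 mm off along x): 31 mm along +x from bay, 22 mm above the floor. The wall is 4 mm thick, 36 wide, square-edged, with a steel plate on its face. Beyond it the full bay: a wall at x = 39.5 to 43.5 mm of bay, 25 high, and the fitted battery from x = 57 mm, its top 33 mm above the floor.
- cell_mid (a point): The loose large battery (D size): lying cylinder, 33 mm diameter, 62 mm long over all, about 0.14 kg, black jacket with a grey band by its knob end, steel ends. This point is the centre of the cylinder, half-way along the 62 mm and on its axis (16.5 mm up as it lies). x points along the axis to the knob end.
- cell_nub (a point): Middle of the tip of the knob end: a steel knob, 9.5 mm diameter, standing 2 mm out of that end; 31 mm along +x from cell_mid.
- cell_flat (a point): Middle of the flat steel end (the end that goes on the spring), 31 mm along -x from cell_mid.
- small_cell: A smaller battery of the same look, 25 mm diameter, 49 mm long, lying; not wanted. Origin underneath its middle, as built.
- sanding_block: Cork sanding block, 62 x 38 x 26 mm. Origin under its centre.
- cover: The lamp's battery cover, grey plastic shell, 186 x 98 x 40 mm, lying open side down. Origin under its centre, x along its length.
- tape: Roll of masking tape lying flat, 96 mm outside, 76 mm inside, 24 mm high. Origin under its centre.
- tin: Small closed tin, 72 mm diameter, 85 mm high, standing. Origin under its centre.
- filling_knife: Filling knife with wooden handle, 200 mm long, lying flat. Origin under its middle.
- cup: White plastic mixing cup, 72 mm across the rim, 90 mm high, standing. Origin under its centre.
Mind the look-alikes: they are no part of the job. What is shaped like the part that bears cell_mid but green is not meant.

How it is judged:
On the way:
1. the flat end of the battery is down in the bay and pressing on the spring while the knob end is still up (contact force between cell and lamp above 2 N and z of cell_flat in the frame of bay below 0.026 m and x of cell_flat in the frame of bay between -0.043 and -0.015 m and y of cell_flat in the frame of bay between -0.006 and 0.006 m and z of cell_nub in the frame of bay above 0.0225 m), for 0.1 s.
At the end, for the whole second after the job is handed in: the large battery lies level on the floor of the empty bay (its middle and its knob within 2 mm of the fitted height, across the bay within 3 mm, along it within 7.5 mm of site bay), knob end to the contact wall, at rest (x of cell_mid in the frame of bay between -0.0075 and 0.0075 m and y of cell_mid in the frame of bay between -0.003 and 0.003 m and z of cell_mid in the frame of bay between 0.0145 and 0.0185 m and z of cell_nub in the frame of bay between 0.0145 and 0.0185 m and x of cell_nub in the frame of bay above 0.02 m and linear speed of cell below 0.01 m/s); the robot touches nothing.
It fails at once if battery and lamp are pressed together with more than 30 N (contact force between cell and lamp above 30 N).
It fails at once if fingers press on the lamp with more than 20 N (contact force between the fingers and lamp above 20 N).
It fails at once if another thing on the bench is moved by more than 3 cm (distance of any of small_cell, sanding_block, cover, tape, tin, filling_knife, cup from where it was at the start of the episode above 0.03 m).
It also fails if it takes over 48 s, if anything falls off the work surface, if the arm or the gripper's body presses on something with over 40 N, if the wrist force passes 120 N, or if a joint passes its speed limit or range.

## Working session

There is one attempt and no reset: what is moved stays moved. The work goes in short steps, Python scripts to look and compute and a shell command to move; the robot and the scene stay as the last step left them, time stands still between calls to the robot, and variables do not carry over. Pictures are saved under pics/ and viewed, and the job is handed in when it is done.

```bash
ls; mkdir -p pics; python3 - <<'E'
from bench import ctrl
import cv2
s=ctrl.get_state()
for k,v in s.items(): print(k,v)
for n in ["side","top","wrist"]:
    im=ctrl.get_image(n); cv2.imwrite(f"pics/{n}0.png",im[:,:,::-1])
    print(n,ctrl.camera_model(n))
E
```

```text
pics
time 0.0
joint_positions [ 1.26610759  0.3218576  -0.07013033  1.45171007  0.02260215  1.37078905
 -0.05688161]
qd [ 0.00095342 -0.00036194 -0.00069507  0.00061267 -0.00050969  0.00141522
 -0.00062981]
joint_torque [-8.85932459e-04 -4.91290784e+01 -4.04230328e-01 -3.12524736e+01
 -6.38586120e-02  4.39903478e-02  1.80799534e-04]
position [ 0.20352053 -0.61671602  0.2214218 ]
tool_rot [ 0.97229707  1.34504268 -0.97049635]
ft_force [ 0.22616254 -0.59509327 -0.23539246]
torque [ 0.04585116 -0.0183603  -0.02352893]
grip_width 1.000055761693749
side {'K': array([[569.3904368 ,   0.        , 314.7852833 ],
       [  0.        , 569.3904368 , 235.77860858],
       [  0.        ,   0.        ,   1.        ]]), 'distortion': array([-0.02847236,  0.        ,  0.        ,  0.        ,  0.        ]), 'rvec': array([ 0.3749183 , -2.628731  ,  1.44666737]), 'tvec': array([0.54028541, 0.22258029, 1.06476911])}
top {'K': array([[590.41283433,   0.        , 313.11351363],
       [  0.        , 590.41283433, 241.02215738],
       [  0.        ,   0.        ,   1.        ]]), 'distortion': array([-0.08737989,  0.        ,  0.        ,  0.        ,  0.        ]), 'rvec': array([ 2.17984011, -2.13354669,  0.11619239]), 'tvec': array([-0.17074772,  0.60448088,  1.03829506])}
wrist {'K': array([[383.01139214,   0.        , 321.05498009],
       [  0.        , 383.01139214, 233.42683872],
       [  0.        ,   0.        ,   1.        ]]), 'distortion': array([-0.0043477,  0.       ,  0.       ,  0.       ,  0.       ]), 'T_tool_cam': array([[-3.00463654e-04, -2.56038988e-01,  9.66666409e-01,
        -1.61968001e-01],
       [-3.67689875e-04, -9.66666359e-01, -2.56039089e-01,
         6.89047157e-02],
       [ 9.99999887e-01, -4.32363892e-04,  1.96305163e-04,
        -1.00296710e-03],
       [ 0.00000000e+00,  0.00000000e+00,  0.00000000e+00,
         1.00000000e+00]])}
```

View pics/top0.png

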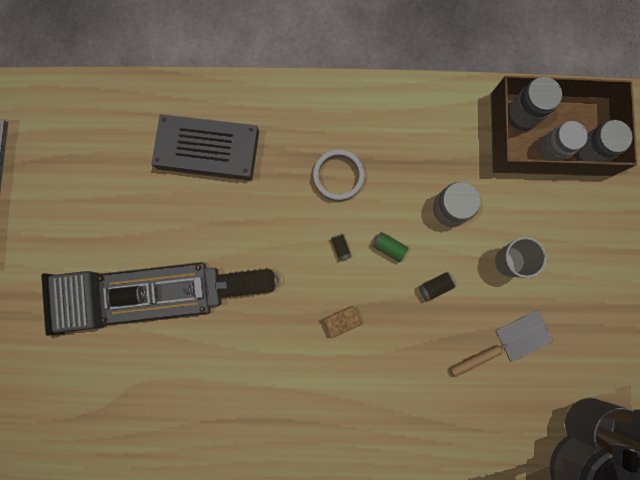

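View pics/side0.png

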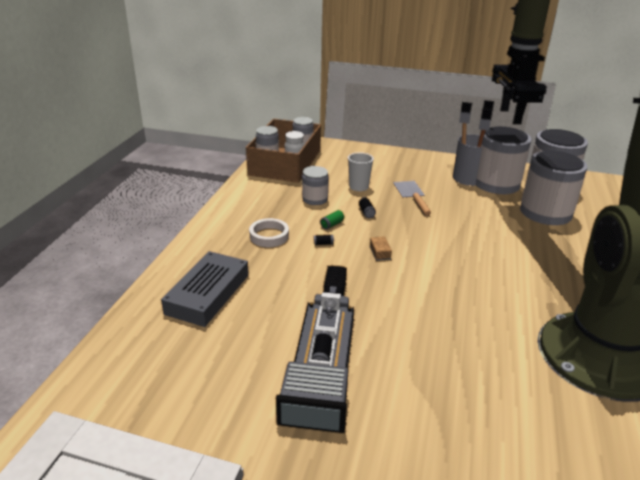

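View pics/wrist0.png

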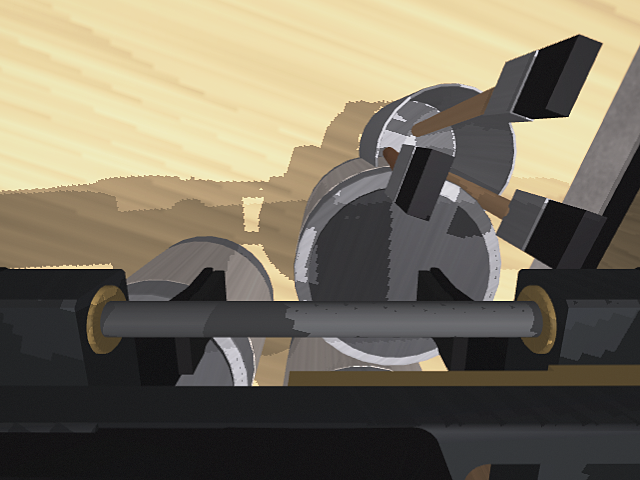

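In the top view the possible batteries are a short black one (341,247), a green one (390,247), a longer black one (436,287), and the one already fitted (127,296). The black one at (436,287) is likely the D cell: it is black and larger than the one at (341,247). I'll confirm this in an enlarged crop with measurements.

```bash
cat > h.py <<'E'
import numpy as np, cv2
from scipy.spatial.transform import Rotation as R
from bench import ctrl
def ray(n,px,state=None):
    m=ctrl.camera_model(n)
    u=cv2.undistortPoints(np.array(px,float).reshape(-1,1,2),m["K"],m["distortion"]).reshape(-1,2)
    d=np.c_[u,np.ones(len(u))]
    if n=="wrist":
        T=np.array(m["T_tool_cam"]); Rt=R.from_rotvec(state["tool_rot"]).as_matrix()
        Rw=Rt@T[:3,:3]; o=Rt@T[:3,3]+np.array(state["position"])
        return o,d@Rw.T
    Rc=cv2.Rodrigues(m["rvec"])[0]
    return -Rc.T@m["tvec"], d@Rc
def plane(n,px,z,state=None):
    o,d=ray(n,px,state); return o+d*((z-o[2])/d[:,2])[:,None]
def proj(n,P,state=None):
    m=ctrl.camera_model(n); P=np.array(P,float).reshape(-1,3)
    if n=="wrist":
        T=np.array(m["T_tool_cam"]); Rt=R.from_rotvec(state["tool_rot"]).as_matrix()
        Rw=Rt@T[:3,:3]; o=Rt@T[:3,3]+np.array(state["position"])
        rv=cv2.Rodrigues(Rw.T)[0]; tv=-Rw.T@o
    else: rv,tv=m["rvec"],m["tvec"]
    return cv2.projectPoints(P,np.array(rv,float),np.array(tv,float),m["K"],m["distortion"])[0].reshape(-1,2)
E
python3 - <<'E'
from h import *
im=cv2.imread("pics/top0.png")
a=cv2.resize(im[225:315,320:470],None,fx=5,fy=5,interpolation=cv2.INTER_CUBIC); cv2.imwrite("pics/c1.png",a)
a=cv2.resize(im[250:345,35:290],None,fx=3.1,fy=3.1,interpolation=cv2.INTER_CUBIC); cv2.imwrite("pics/c2.png",a)
for nm,px,z in [("small",(341,247),.02),("green",(390,247),.03),("D",(436,287),.03),("fitted",(127,296),.057),("empty",(178,292),.024),("tip handle",(278,280),.02),("head",(45,305),.066)]:
    print(nm,plane("top",[px],z)[0].round(3))
E
```

```text
small [ 0.6   -0.209  0.02 ]
green [ 0.601 -0.298  0.03 ]
D [ 0.529 -0.382  0.03 ]
fitted [0.5   0.171 0.057]
empty [0.51  0.088 0.024]
tip handle [ 0.537 -0.095  0.02 ]
head [0.479 0.317 0.066]
```

View pics/c1.png

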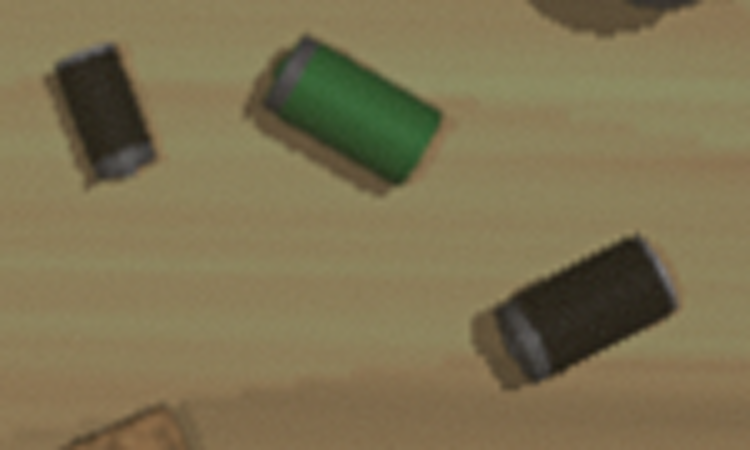

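View pics/c2.png

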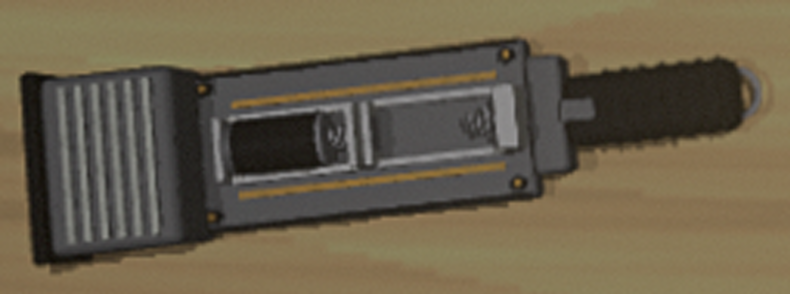

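The crop shows the D cell at about (437,287). It is black with its grey band and knob end at lower-left (424,293), and its flat steel end at upper-right (452,279). The black one at (341,247) is clearly shorter, so it is the small cell, and the green one is excluded. Next I'll measure the D cell and the lamp axis.

```bash
python3 - <<'E'
from h import *
s=ctrl.get_state(); Rt=R.from_rotvec(s["tool_rot"]).as_matrix(); print("tool axes\n",Rt.round(3))
print("cam",ray("top",[(0,0)])[0].round(3))
im=cv2.imread("pics/top0.png")
hsv=cv2.cvtColor(im,cv2.COLOR_BGR2HSV)
def blob(x0,x1,y0,y1,m):
    M=np.zeros(m.shape,np.uint8); M[y0:y1,x0:x1]=m[y0:y1,x0:x1]
    c=max(cv2.findContours(M,cv2.RETR_EXTERNAL,cv2.CHAIN_APPROX_NONE)[0],key=cv2.contourArea)
    return c
# bluish/neutral or dark: battery low saturation or very dark
b,g,r=[im[:,:,i].astype(int) for i in range(3)]
m=(((r-b)<22)).astype(np.uint8)*255
for box in [(412,462,265,308),(328,355,228,266)]:
    c=blob(*box,m); re=cv2.minAreaRect(c); print(re,cv2.contourArea(c))
    bx=cv2.boxPoints(re); W=plane("top",bx,0.0165)[:,:2]; print(W.round(4).tolist(), np.linalg.norm(np.diff(W,axis=0),axis=1).round(4), W.mean(0).round(4))
# lamp deck corners by screws approx
px=[(35+505/3.1,250+54/3.1),(35+517/3.1,250+183/3.1),(35+203/3.1,250+88/3.1),(35+211/3.1,250+216/3.1)]
W=plane("top",px,0.027); print(W.round(4).tolist())
d=(W[2]+W[3]-W[0]-W[1]); print("lamp yaw",np.degrees(np.arctan2(d[1],d[0])), W.mean(0))
E
```

```text
tool axes
 [[-0.     0.95   0.313]
 [ 0.001  0.313 -0.95 ]
 [-1.    -0.    -0.001]]
cam [ 0.483 -0.169  1.1  ]
((436.60009765625, 286.20001220703125), (16.994115829467773, 34.882659912109375), 63.43495178222656) 530.5
[[0.5303, -0.3504], [0.5601, -0.4081], [0.5324, -0.4221], [0.5028, -0.3645]] [0.0649 0.0311 0.0648] [ 0.5314 -0.3862]
((340.5616455078125, 247.16439819335938), (25.983135223388672, 12.406362533569336), 69.44395446777344) 281.5
[[0.618, -0.189], [0.6265, -0.2103], [0.5817, -0.2279], [0.5732, -0.2066]] [0.023  0.0482 0.0229] [ 0.5998 -0.2084]
[[0.5559, 0.0521, 0.027], [0.4803, 0.0418, 0.027], [0.5313, 0.2329, 0.027], [0.4559, 0.2237, 0.027]]
lamp yaw 97.69001932460161 [0.50583628 0.13761982 0.027     ]
```

```bash
python3 -m pendant '[{"travel":[0,0.043,-0.01],"twist":-0.18},{"travel":[0.01,0.086,-0.02],"twist":-0.36},{"travel":[0.02,0.13,-0.03],"twist":-0.54},{"travel":[0.03,0.173,-0.04],"twist":-0.72},{"travel":[0.045,0.216,-0.05],"twist":-0.9},{"travel":[0.06,0.26,-0.058],"twist":-1.08},{"travel":[0.075,0.303,-0.068],"twist":-1.26},{"travel":[0.09,0.346,-0.077],"twist":-1.44},{"travel":[0.1,0.388,-0.087],"twist":-1.6},{"travel":[0.1,0.388,-0.087],"twist":-1.72}]' 0.5 5; python3 - <<'E'
from h import *
s=ctrl.get_state(); im=ctrl.get_image("wrist"); cv2.imwrite("pics/w1.png",im[:,:,::-1])
import json; json.dump({k:np.array(v).tolist() for k,v in s.items()},open("s1.json","w"))
print(s["time"],s["position"],R.from_rotvec(s["tool_rot"]).as_matrix().round(3),s["joint_positions"].round(2),s["grip_width"])
print(proj("wrist",[[.5165,-.3575,.0165],[.546,-.415,.0165]],s))
E
```

```text
time: 1.4
position: [0.5482, -0.407, 0.1201]
tool_rot: [-0.371, 1.537, 0.381]
ft_force: [-0.8, 0.3, -0.2]
grip_width: 0.752
1.4 [ 0.54817627 -0.40702649  0.1201294 ] [[-0.    -0.461  0.887]
 [ 0.006  0.887  0.461]
 [-1.     0.005  0.003]] [ 0.95  0.5  -0.48  1.47  0.23  1.24  0.93] 0.7519492871881464
[[313.97238405 151.49575857]
 [313.91569666 242.9529053 ]]
```

View pics/w1.png

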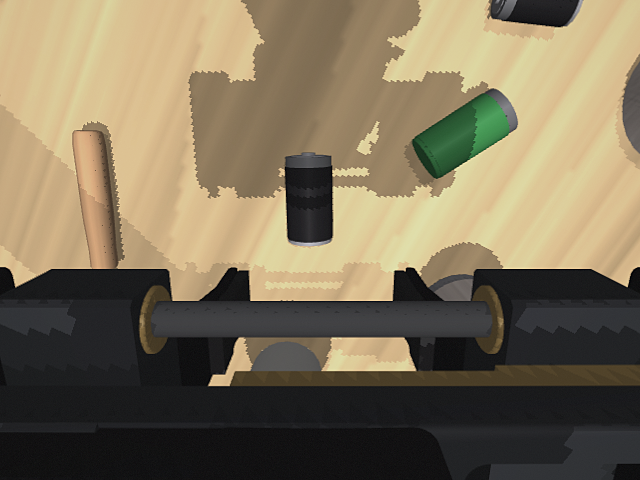

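The wrist view shows the D cell upright: knob tip about (309,153), flat end about (310,245), side edges about u=286 and 333.

```bash
python3 - <<'E'
from h import *
import json
s={k:np.array(v) for k,v in json.load(open("s1.json")).items()}
im=cv2.imread("pics/w1.png").astype(int)
for v in [156,165,175,200,215,230,238]:
    dk=np.where((im[v,270:350,2]-im[v,270:350,0]<25))[0]+270
    P=plane("wrist",[(dk.min(),v),(dk.max()+1,v)],0.0165,s)
    print(v,dk.min(),dk.max(), P.mean(0).round(4), (P.mean(0)-s["position"])@R.from_rotvec(s["tool_rot"]).as_matrix())
col=im[145:255,309]; print([(145+i,col[i].tolist()) for i in list(range(4,14))+list(range(90,106))])
c=cv2.resize(im[140:260,270:350].astype(np.uint8),None,fx=5,fy=5,interpolation=cv2.INTER_NEAREST); cv2.imwrite("pics/c3.png",c)
Rt=R.from_rotvec(s["tool_rot"]).as_matrix()
# nub tip at axis z; flat end bottom/top
for nm,px,z in [("nubtip",(309,152),.0165+.004),("can edge top knob",(309,157),.0330),("flat low edge",(310,246),.004),("flat top edge",(310,241),.033)]:
    print(nm,((plane("wrist",[px],z,s)[0]-s["position"])@Rt).round(4))
E
```

```text
156 286 330 [ 0.5146 -0.3619  0.0165] [ 0.10389625  0.05500493 -0.00926823]
165 286 331 [ 0.5176 -0.3671  0.0165] [ 0.10386511  0.04894594 -0.00897694]
175 285 331 [ 0.5204 -0.3734  0.0165] [ 0.10382814  0.04213184 -0.00937774]
200 286 331 [ 0.5286 -0.3887  0.0165] [ 0.10373687  0.02470511 -0.00917578]
215 287 332 [ 0.5341 -0.398   0.0165] [ 0.10368197  0.01397128 -0.00855562]
230 288 332 [ 0.5394 -0.4076  0.0165] [ 0.10362502  0.0030214  -0.0082809 ]
238 288 331 [ 0.5418 -0.413   0.0165] [ 0.1035927  -0.00290893 -0.00868371]
[(149, [99, 131, 152]), (150, [101, 132, 155]), (151, [100, 134, 159]), (152, [81, 96, 106]), (153, [115, 108, 106]), (154, [113, 109, 109]), (155, [114, 110, 110]), (156, [92, 89, 90]), (157, [93, 89, 89]), (158, [85, 83, 83]), (235, [52, 49, 52]), (236, [52, 50, 51]), (237, [52, 50, 51]), (238, [52, 50, 52]), (239, [51, 49, 50]), (240, [48, 45, 47]), (241, [43, 41, 44]), (242, [91, 88, 89]), (243, [209, 203, 203]), (244, [197, 189, 190]), (245, [194, 183, 182]), (246, [151, 172, 190]), (247, [134, 182, 217]), (248, [150, 198, 220]), (249, [160, 210, 224]), (250, [159, 209, 223])]
nubtip [ 0.0999  0.0579 -0.0088]
can edge top knob [ 0.0874  0.0553 -0.0084]
flat low edge [ 0.116  -0.0126 -0.0091]
flat top edge [ 0.0871 -0.0004 -0.0082]
```

View pics/c3.png

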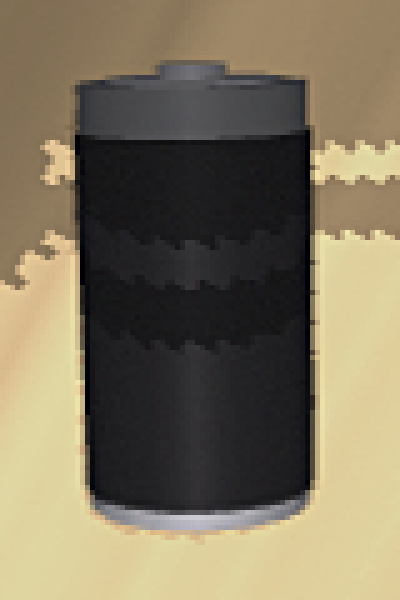

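```bash
python3 -m pendant '[{"travel":[0.02,0.016,-0.0045],"twist":-0.015},{"travel":[0.05,0.032,-0.009],"twist":-0.015},{"travel":[0.085,0.032,-0.009],"twist":-0.015},{"travel":[0.111,0.032,-0.009],"twist":-0.015},{"travel":[0.111,0.032,-0.009],"twist":-0.015},{"travel":[0.111,0.032,-0.009],"twist":-0.015}]' 0.5 5; python3 -m pendant '[{"travel":[0,0,0],"twist":0},{"travel":[0,0,0],"twist":0},{"travel":[0,0,0],"twist":0},{"travel":[0,0,0],"twist":0}]' -1 15
```

```text
time: 2.2
position: [0.5238, -0.3858, 0.0107]
tool_rot: [-0.385, 1.535, 0.389]
ft_force: [-0.5, -0.3, -0.6]
grip_width: 0.748
time: 2.7
position: [0.524, -0.3857, 0.011]
tool_rot: [-0.385, 1.535, 0.389]
ft_force: [0.7, -0.1, -0.4]
grip_width: 0.384
```

```bash
python3 -m pendant '[{"travel":[-0.03,0,0],"twist":0},{"travel":[-0.08,0.02,0.01],"twist":0},{"travel":[-0.13,0.06,0.03],"twist":0},{"travel":[-0.15,0.11,0.058],"twist":0.05},{"travel":[-0.15,0.16,0.085],"twist":0.12},{"travel":[-0.15,0.21,0.11],"twist":0.2},{"travel":[-0.15,0.26,0.137],"twist":0.28},{"travel":[-0.15,0.31,0.163],"twist":0.36},{"travel":[-0.15,0.35,0.182],"twist":0.36},{"travel":[-0.15,0.367,0.191],"twist":0.36}]'; python3 -m pendant '[{"travel":[0,0,0],"twist":0},{"travel":[0,0,0],"twist":0}]'; python3 - <<'E'
from h import *
s=ctrl.get_state(); im=ctrl.get_image("wrist"); cv2.imwrite("pics/w2.png",im[:,:,::-1])
import json; json.dump({k:np.array(v).tolist() for k,v in s.items()},open("s2.json","w"))
print(s["time"],s["position"],R.from_rotvec(s["tool_rot"]).as_matrix().round(3),s["joint_positions"].round(2),s["grip_width"],s["ft_force"])
E
```

```text
time: 3.95
position: [0.5174, 0.0312, 0.162]
tool_rot: [-0.106, 1.568, 0.111]
ft_force: [-0.4, -0.4, -2.0]
grip_width: 0.375
time: 4.2
position: [0.5173, 0.0302, 0.1618]
tool_rot: [-0.106, 1.568, 0.11]
ft_force: [-0.1, -0.7, -1.9]
grip_width: 0.372
4.2 [0.51726062 0.03022252 0.16179611] [[-0.001 -0.137  0.991]
 [ 0.002  0.991  0.137]
 [-1.     0.003 -0.   ]] [ 0.58  0.13 -0.73  1.83  0.09  1.21 -0.04] 0.3723032613260355 [-0.08996228 -0.67335027 -1.92326389]
```

View pics/w2.png

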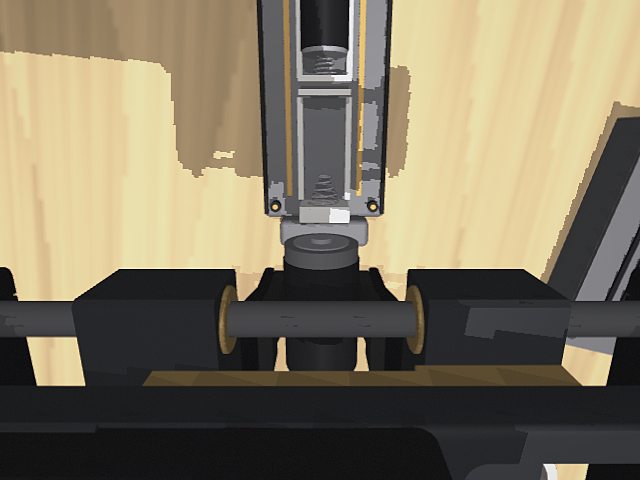

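The wrist view shows the lamp lined up with the tool. The full bay is at top (325,45), the contact walls at v≈77-95, the spring at (325,190), the rear wall at v≈205-222, and the held battery is level with its knob at (320,240).

```bash
python3 - <<'E'
import cv2
im=cv2.imread("pics/w2.png")
c=cv2.resize(im[45:130,250:400],None,fx=5.3,fy=5.3,interpolation=cv2.INTER_NEAREST); cv2.imwrite("pics/c4.png",c)
c=cv2.resize(im[165:275,250:400],None,fx=5.3,fy=5.3,interpolation=cv2.INTER_NEAREST); cv2.imwrite("pics/c5.png",c)
E
```

```text
(no output)
```

View pics/c4.png

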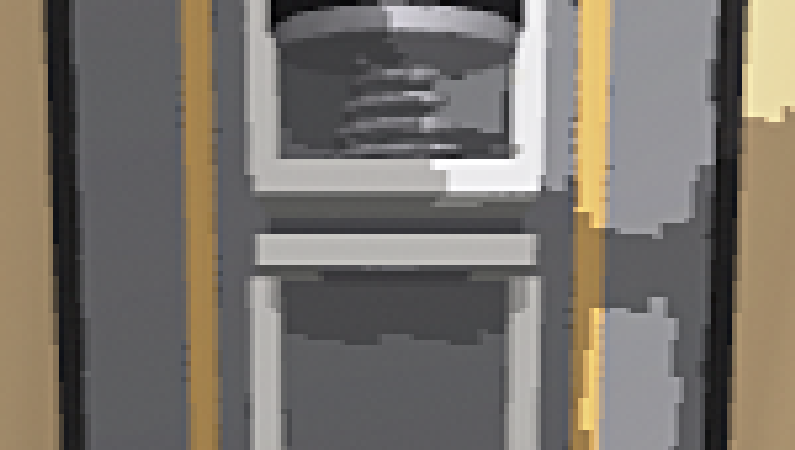

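View pics/c5.png

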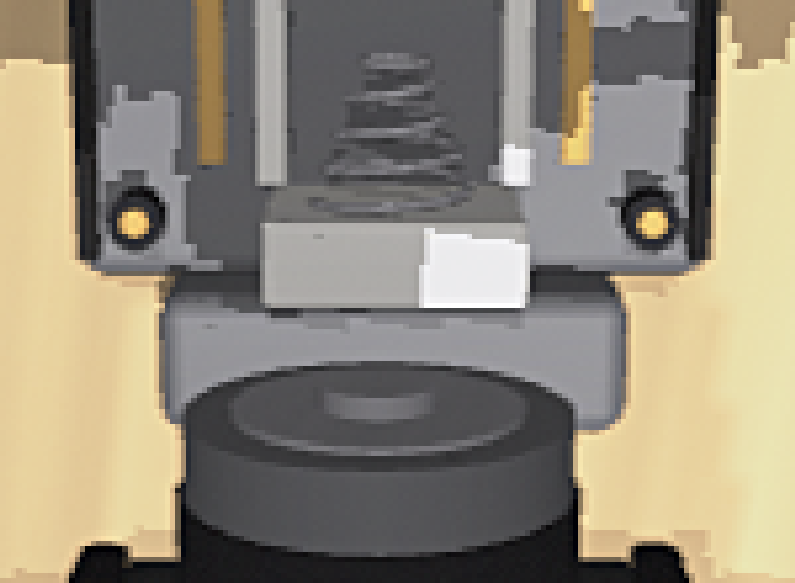

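```bash
python3 - <<'E'
from h import *
import json
s={k:np.array(v) for k,v in json.load(open("s2.json")).items()}
Rt=R.from_rotvec(s["tool_rot"]).as_matrix()
def c4(x,y): return (250+x/5.3,45+y/5.3)
def c5(x,y): return (250+x/5.3,165+y/5.3)
pts=[("cw spring edge L",c4(256,265),.046),("cw spring edge R",c4(536,265),.046),("cw far edge L",c4(256,235),.046),("cw far R",c4(536,235),.046),
("w2 near L",c4(252,191),.049),("w2 near R",c4(541,191),.049),
("rear front L",c5(270,222),.056),("rear front R",c5(529,222),.056),("rear back L",c5(262,307),.056),("rear back R",c5(529,307),.056),
("spring tip top",c5(397,55),.045),("railL top",c5(288,180),.031),("railR top",c5(505,140),.031),("railL far",c4(282,280),.031),("railR far",c4(508,280),.031),
("screw HL",c5(135,222),.027),("screw HR",c5(653,222),.027),("deck edge",c5(390,272),.024)]
for n,p,z in pts:
    W=plane("wrist",[p],z,s)[0]; print(n,W.round(4),((W-s["position"])@Rt*1000).round(1))
# held cell
for n,p in [("nub top",c5(378,385)),("rim top L",c5(186,420)),("rim top R",c5(577,420)),("rim top",c5(380,470))]:
    o,d=ray("wrist",[p],s); 
    for x in (-.022,-.0055): 
        z=s["position"][2]-x; W=plane("wrist",[p],z,s)[0]; print(n,x,((W-s["position"])@Rt*1000).round(1))
E
```

```text
cw spring edge L [0.4877 0.1224 0.046 ] [116.   95.1 -16.6]
cw spring edge R [0.5236 0.1274 0.046 ] [116.   95.1  19.6]
cw far edge L [0.4872 0.126  0.046 ] [116.1  98.7 -16.6]
cw far R [0.523 0.131 0.046] [116.   98.7  19.5]
w2 near L [0.4863 0.1309 0.049 ] [113.1 103.7 -16.8]
w2 near R [0.5226 0.1359 0.049 ] [113.1 103.7  19.8]
rear front L [0.4994 0.0473 0.056 ] [105.8  19.1 -15.3]
rear front R [0.5338 0.0521 0.056 ] [105.8  19.1  19.4]
rear back L [0.4998 0.0355 0.056 ] [105.8   7.4 -16.6]
rear back R [0.5356 0.0405 0.056 ] [105.8   7.4  19.6]
spring tip top [0.5134 0.0705 0.045 ] [116.9  40.2   1.7]
railL top [0.5005 0.049  0.031 ] [130.9  20.5 -14. ]
railR top [0.531  0.0591 0.031 ] [130.9  26.4  17.6]
railL far [0.4904 0.1222 0.031 ] [131.   94.5 -14. ]
railR far [0.521  0.1264 0.031 ] [131.   94.5  16.9]
screw HL [0.4787 0.0389 0.027 ] [134.8  13.5 -37. ]
screw HR [0.5549 0.0494 0.027 ] [134.8  13.5  40. ]
deck edge [0.5174 0.0359 0.024 ] [137.8   5.3   1. ]
nub top -0.022 [-21.9  31.7  -0.8]
nub top -0.0055 [-5.4 27.2 -0.8]
rim top L -0.022 [-21.9  29.1 -14.6]
rim top L -0.0055 [ -5.4  24.3 -16.3]
rim top R -0.022 [-21.9  29.1  13.5]
rim top R -0.0055 [-5.4 24.2 15.2]
rim top -0.022 [-21.9  25.3  -0.7]
rim top -0.0055 [-5.4 20.  -0.7]
```

```bash
python3 -m pendant '[{"travel":[0,0.025,0.001],"twist":0},{"travel":[0.01,0.05,0.002],"twist":0},{"travel":[0.03,0.07,0.0023],"twist":0},{"travel":[0.06,0.078,0.0023],"twist":0},{"travel":[0.08,0.078,0.0023],"twist":0},{"travel":[0.092,0.078,0.0023],"twist":0},{"travel":[0.092,0.078,0.0023],"twist":0},{"travel":[0.092,0.078,0.0023],"twist":0}]'; cat > rel.py <<'E'
from h import *
import json
s2={k:np.array(v) for k,v in json.load(open("s2.json")).items()}
R2=R.from_rotvec(s2["tool_rot"]).as_matrix()
def rep():
    s=ctrl.get_state(); d=(s["position"]-s2["position"])@R2*1000
    dR=R.from_matrix(R2.T@R.from_rotvec(s["tool_rot"]).as_matrix()).as_rotvec()
    f=s["ft_force"]@R2
    print("t",round(s["time"],2),"x_g",round(d[1]-64.1,2),"z_g",round(143.3-d[0],2),"lat",round(d[2]-2.3,2),"dR",dR.round(4),"F(fwd,up,lat)",(f*[1,1,1])[[1,0,2]].round(2)*[1,-1,1],"w",round(s["grip_width"]*87,1)); return s
if __name__=="__main__": rep()
E
python3 - <<'E'
from rel import *
rep(); im=ctrl.get_image("wrist"); cv2.imwrite("pics/w3.png",im[:,:,::-1])
E
```

```text
time: 5.25
position: [0.5098, 0.1072, 0.0708]
tool_rot: [-0.105, 1.567, 0.108]
ft_force: [-0.3, -0.2, -1.0]
grip_width: 0.374
t 5.25 x_g 12.91 z_g 52.12 lat 0.9 dR [ 0.0021 -0.0015 -0.0001] F(fwd,up,lat) [-0.17 -1.   -0.35] w 32.5
```

View pics/w3.png

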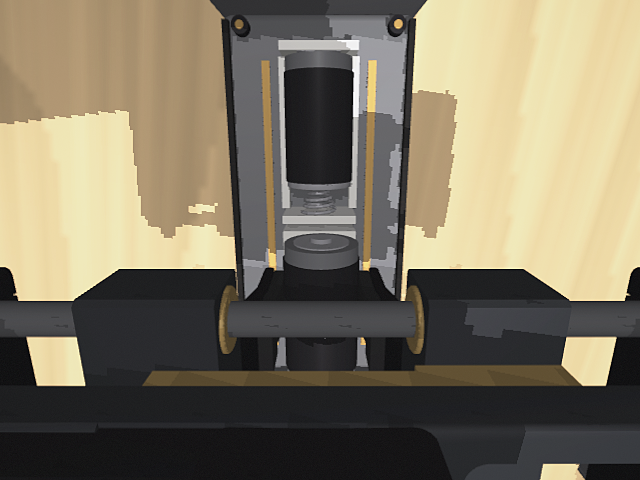

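```bash
python3 -m pendant '[{"travel":[0.004,0.001,-0.0005],"twist":0},{"travel":[0.008,0.001,-0.0005],"twist":0},{"travel":[0.012,0.001,-0.0005],"twist":0},{"travel":[0.014,0.001,-0.0005],"twist":0},{"travel":[0.014,0.001,-0.0005],"twist":0}]' - 6; python3 rel.py
```

```text
time: 5.92
position: [0.5092, 0.1083, 0.0568]
tool_rot: [-0.105, 1.567, 0.109]
ft_force: [0.0, -0.6, -1.9]
grip_width: 0.374
t 5.92 x_g 14.05 z_g 38.1 lat 0.42 dR [ 0.0018 -0.0014 -0.0001] F(fwd,up,lat) [-0.62 -1.9  -0.04] w 32.5
```

```bash
python3 -m pendant '[{"travel":[0.001,0,0],"twist":0},{"travel":[0.002,0,0],"twist":0},{"travel":[0.003,0,0],"twist":0},{"travel":[0.003,0,0],"twist":0}]'; python3 rel.py;  python3 -m pendant '[{"travel":[0.001,0,0],"twist":0},{"travel":[0.002,0,0],"twist":0},{"travel":[0.003,0,0],"twist":0},{"travel":[0.003,0,0],"twist":0}]'; python3 - <<'E'
from rel import *
rep(); im=ctrl.get_image("wrist"); cv2.imwrite("pics/w4.png",cv2.resize(im[180:380,200:440,::-1],None,fx=3,fy=3))
im=ctrl.get_image("side"); cv2.imwrite("pics/sd4.png",cv2.resize(im[240:400,260:400,::-1],None,fx=4,fy=4))
E
```

```text
time: 6.42
position: [0.5095, 0.1073, 0.0539]
tool_rot: [-0.105, 1.567, 0.107]
ft_force: [-0.8, -4.5, 2.8]
grip_width: 0.374
t 6.42 x_g 13.09 z_g 35.23 lat 0.62 dR [ 0.0024 -0.0017 -0.0013] F(fwd,up,lat) [-4.39  2.83 -1.38] w 32.5
time: 6.92
position: [0.5096, 0.1071, 0.0508]
tool_rot: [-0.105, 1.567, 0.107]
ft_force: [-0.9, -5.5, 2.2]
grip_width: 0.374
t 6.92 x_g 12.81 z_g 32.14 lat 0.72 dR [ 0.0026 -0.0018 -0.0016] F(fwd,up,lat) [-5.31  2.18 -1.67] w 32.6
```

View pics/w4.png

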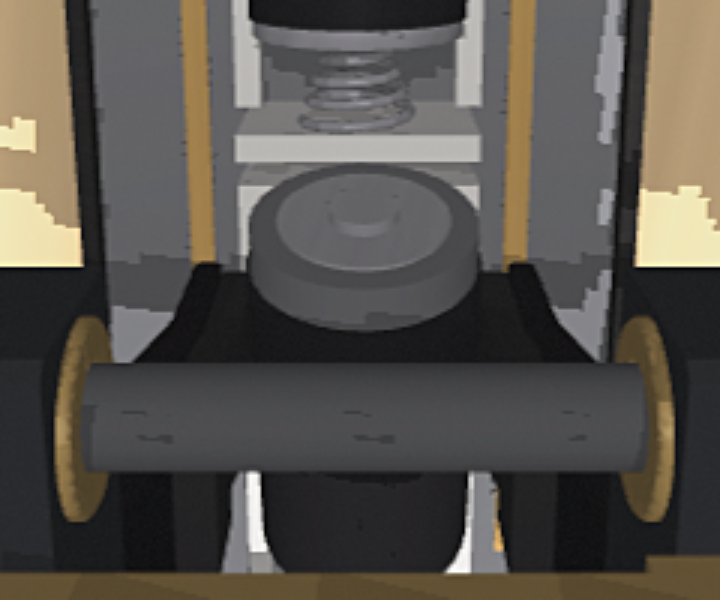

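View pics/sd4.png

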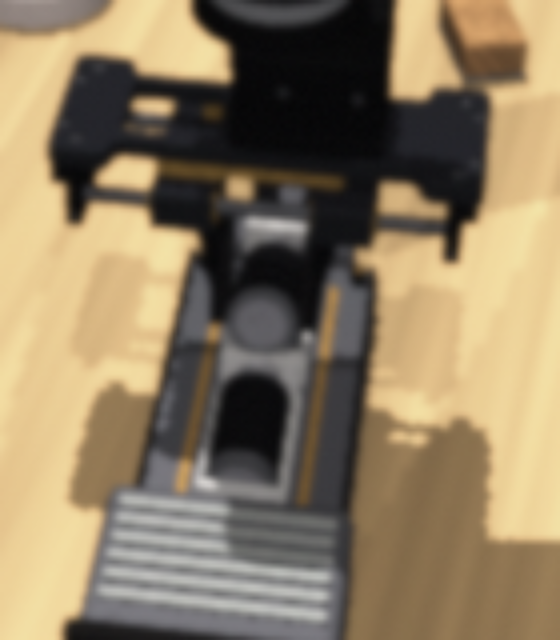

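The view shows the cell tilted knob-up by about 15°, flat end down. The backward push of about 5 N is probably the knob-end rim against the second wall, so I'll firm the grip and push back towards the spring.

```bash
python3 -m pendant '[{"travel":[0,0,0],"twist":0},{"travel":[0,-0.002,0],"twist":0},{"travel":[0,-0.004,0],"twist":0},{"travel":[0,-0.005,0],"twist":0}]' - 25; python3 rel.py;  python3 -m pendant '[{"travel":[0,-0.001,0],"twist":0},{"travel":[0,-0.002,0],"twist":0},{"travel":[0,-0.003,0],"twist":0},{"travel":[0,-0.003,0],"twist":0}]'; python3 rel.py
```

```text
time: 7.52
position: [0.5099, 0.1029, 0.0505]
tool_rot: [-0.105, 1.567, 0.108]
ft_force: [0.0, 0.6, -1.9]
grip_width: 0.371
t 7.53 x_g 8.59 z_g 31.83 lat 0.35 dR [ 0.0021 -0.0013 -0.0004] F(fwd,up,lat) [ 0.6  -1.93  0.1 ] w 32.3
time: 8.02
position: [0.5101, 0.1007, 0.0505]
tool_rot: [-0.104, 1.567, 0.109]
ft_force: [-0.8, 3.7, 0.2]
grip_width: 0.376
t 8.03 x_g 6.38 z_g 31.85 lat 0.29 dR [ 0.0017 -0.0013  0.0006] F(fwd,up,lat) [ 3.8   0.22 -0.26] w 32.7
```

```bash
python3 -m pendant '[{"travel":[0,-0.001,0],"twist":0},{"travel":[0,-0.002,0],"twist":0},{"travel":[0,-0.003,0],"twist":0},{"travel":[0,-0.003,0],"twist":0}]'; python3 rel.py;  python3 -m pendant '[{"travel":[0,-0.001,0],"twist":0},{"travel":[0,-0.002,0],"twist":0},{"travel":[0,-0.0025,0],"twist":0}]'; python3 - <<'E'
from rel import *
rep(); im=ctrl.get_image("wrist"); cv2.imwrite("pics/w5.png",cv2.resize(im[180:380,200:440,::-1],None,fx=3,fy=3))
E
```

```text
time: 8.52
position: [0.5105, 0.0985, 0.0506]
tool_rot: [-0.104, 1.567, 0.11]
ft_force: [-0.8, 6.1, -0.4]
grip_width: 0.373
t 8.53 x_g 4.2 z_g 31.94 lat 0.36 dR [ 0.0014 -0.0015  0.0017] F(fwd,up,lat) [ 6.13 -0.38  0.05] w 32.4
time: 8.9
position: [0.5106, 0.0975, 0.0507]
tool_rot: [-0.103, 1.567, 0.112]
ft_force: [-0.6, 6.8, 0.0]
grip_width: 0.373
t 8.9 x_g 3.14 z_g 32.04 lat 0.32 dR [ 0.0008 -0.0016  0.0037] F(fwd,up,lat) [6.81 0.02 0.33] w 32.5
```

View pics/w5.png

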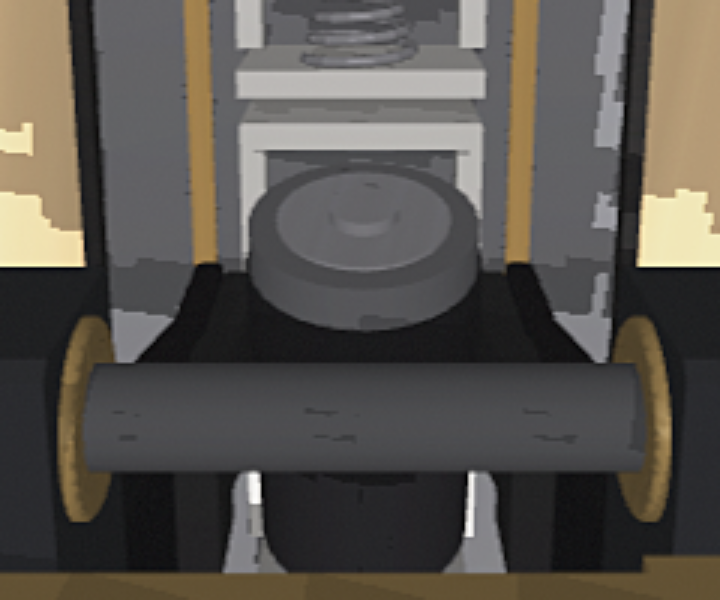

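The cell's rim is now clear of the contact wall edge (crop rim v=165, wall edge v=150), and the spring force is about 6.8 N. I'll go back about 1 mm more, then down.

```bash
python3 -m pendant '[{"travel":[0,-0.001,0],"twist":0},{"travel":[0.001,-0.0015,0],"twist":0},{"travel":[0.003,-0.0015,0],"twist":0},{"travel":[0.005,-0.0015,0],"twist":0},{"travel":[0.005,-0.0015,0],"twist":0}]' - 20; python3 rel.py;  python3 -m pendant '[{"travel":[0.001,0,0],"twist":0},{"travel":[0.002,0,0],"twist":0},{"travel":[0.003,0,0],"twist":0},{"travel":[0.003,0,0],"twist":0}]'; python3 - <<'E'
from rel import *
rep(); im=ctrl.get_image("wrist"); cv2.imwrite("pics/w6.png",cv2.resize(im[180:380,200:440,::-1],None,fx=3,fy=3))
E
```

```text
time: 9.57
position: [0.5114, 0.098, 0.0466]
tool_rot: [-0.102, 1.565, 0.115]
ft_force: [-1.8, 6.6, 3.3]
grip_width: 0.37
t 9.57 x_g 3.59 z_g 27.91 lat 1.28 dR [-0.0003 -0.0037  0.0058] F(fwd,up,lat) [ 6.79  3.24 -0.88] w 32.2
time: 10.07
position: [0.512, 0.099, 0.0444]
tool_rot: [-0.101, 1.564, 0.116]
ft_force: [-0.9, 4.9, 4.1]
grip_width: 0.367
t 10.07 x_g 4.41 z_g 25.73 lat 2.0 dR [-0.0007 -0.0051  0.0064] F(fwd,up,lat) [ 4.99  4.08 -0.23] w 31.9
```

View pics/w6.png

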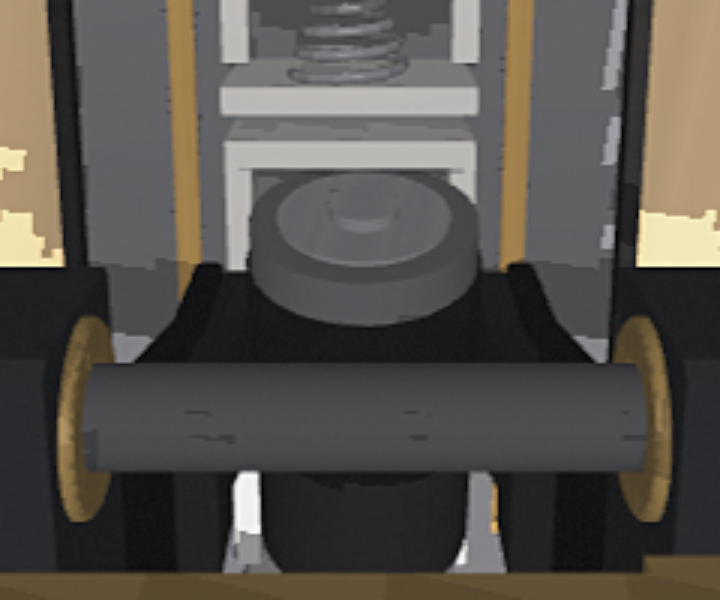

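The view shows the cell about 2 mm to the right of the bay (cell centre u=365, wall centre 350 in the crop), and the tool has sagged forward. I'll correct both.

```bash
python3 -m pendant '[{"travel":[0,-0.001,-0.001],"twist":0},{"travel":[0,-0.002,-0.002],"twist":0},{"travel":[0,-0.0035,-0.0025],"twist":0},{"travel":[0,-0.0035,-0.0025],"twist":0},{"travel":[0,-0.0035,-0.0025],"twist":0}]'; python3 rel.py
```

```text
time: 10.75
position: [0.5117, 0.0976, 0.0453]
tool_rot: [-0.1, 1.559, 0.119]
ft_force: [1.4, 8.1, 0.6]
grip_width: 0.372
t 10.75 x_g 3.06 z_g 26.68 lat 1.49 dR [-0.0021 -0.0095  0.0092] F(fwd,up,lat) [7.8  0.58 2.45] w 32.4
```

```bash
python3 -m pendant '[{"travel":[0,-0.002,-0.002],"twist":0},{"travel":[0,-0.003,-0.003],"twist":0},{"travel":[0.001,-0.003,-0.003],"twist":0},{"travel":[0.003,-0.003,-0.003],"twist":0}]'; python3 - <<'E'
from rel import *
rep(); im=ctrl.get_image("wrist"); cv2.imwrite("pics/w7.png",cv2.resize(im[180:380,200:440,::-1],None,fx=3,fy=3))
E
```

```text
time: 11.25
position: [0.5112, 0.097, 0.0438]
tool_rot: [-0.099, 1.555, 0.123]
ft_force: [-0.3, 8.8, 5.1]
grip_width: 0.371
t 11.25 x_g 2.6 z_g 25.17 lat 0.88 dR [-0.0035 -0.0146  0.012 ] F(fwd,up,lat) [8.77 5.04 0.9 ] w 32.3
```

View pics/w7.png

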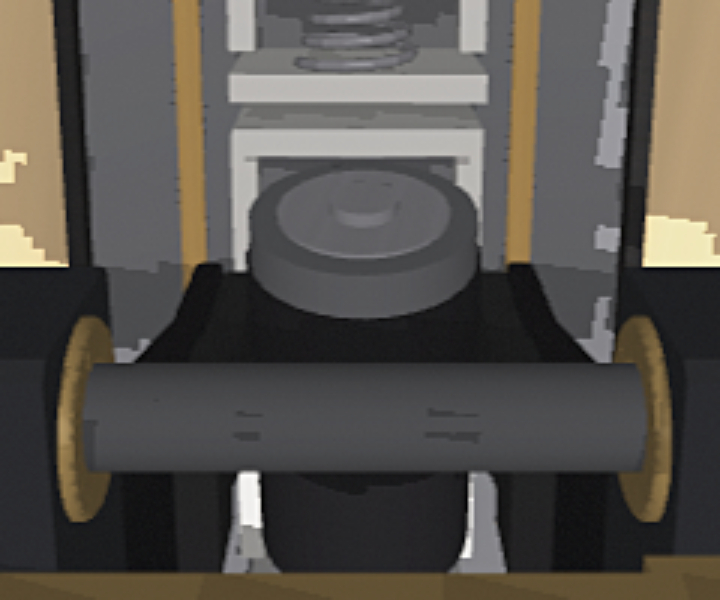

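```bash
python3 -m pendant '[{"travel":[0.002,-0.002,-0.0015],"twist":0},{"travel":[0.004,-0.0025,-0.0015],"twist":0},{"travel":[0.005,-0.0025,-0.0015],"twist":0},{"travel":[0.005,-0.0025,-0.0015],"twist":0}]' - 15; python3 - <<'E'
from rel import *
rep(); im=ctrl.get_image("wrist"); cv2.imwrite("pics/w8.png",cv2.resize(im[180:380,200:440,::-1],None,fx=3,fy=3))
E
```

```text
time: 11.8
position: [0.5113, 0.0968, 0.0396]
tool_rot: [-0.097, 1.551, 0.126]
ft_force: [-0.3, 8.1, 3.0]
grip_width: 0.374
t 11.8 x_g 2.32 z_g 20.91 lat 0.98 dR [-0.0049 -0.0179  0.0145] F(fwd,up,lat) [8.03 3.02 0.81] w 32.6
```

View pics/w8.png

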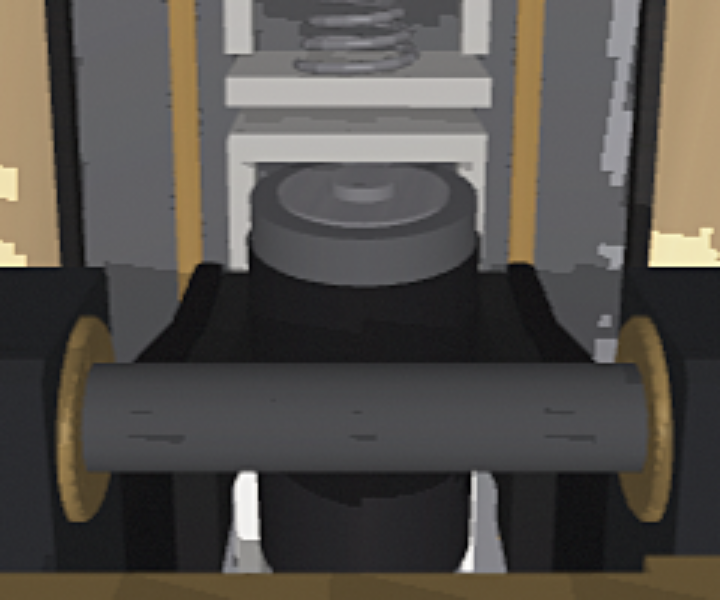

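```bash
python3 -m pendant '[{"travel":[0.002,-0.002,-0.0015],"twist":0},{"travel":[0.004,-0.0025,-0.0015],"twist":0},{"travel":[0.005,-0.0025,-0.0015],"twist":0},{"travel":[0.005,-0.0025,-0.0015],"twist":0}]' - 15; python3 - <<'E'
from rel import *
rep(); im=ctrl.get_image("wrist"); cv2.imwrite("pics/w9.png",cv2.resize(im[180:380,200:440,::-1],None,fx=3,fy=3))
E
```

```text
time: 12.35
position: [0.5115, 0.0962, 0.0353]
tool_rot: [-0.097, 1.548, 0.129]
ft_force: [-0.2, 7.7, 2.0]
grip_width: 0.374
t 12.35 x_g 1.74 z_g 16.68 lat 1.04 dR [-0.0063 -0.0211  0.0166] F(fwd,up,lat) [7.63 2.   0.89] w 32.5
```

View pics/w9.png

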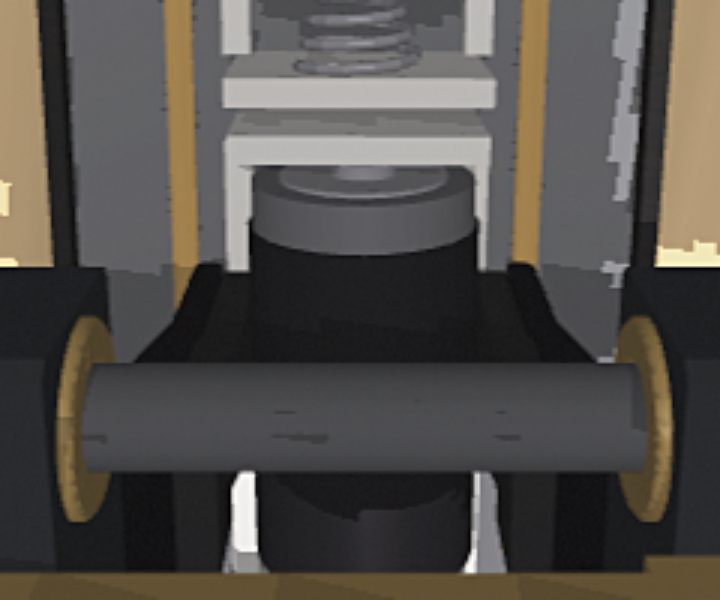

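```bash
python3 -m pendant '[{"travel":[0.001,-0.001,-0.001],"twist":0},{"travel":[0.002,0,-0.001],"twist":0},{"travel":[0.0025,0.001,-0.001],"twist":0},{"travel":[0.0025,0.002,-0.001],"twist":0}]'; python3 - <<'E'
from rel import *
rep(); im=ctrl.get_image("wrist"); cv2.imwrite("pics/w10.png",cv2.resize(im[180:380,200:440,::-1],None,fx=3,fy=3))
E
```

```text
time: 12.9
position: [0.5114, 0.0965, 0.0334]
tool_rot: [-0.098, 1.547, 0.126]
ft_force: [2.0, -1.2, 5.1]
grip_width: 0.371
t 12.9 x_g 2.07 z_g 14.74 lat 1.02 dR [-0.0054 -0.0227  0.0144] F(fwd,up,lat) [-1.44  5.12  1.77] w 32.3
```

View pics/w10.png

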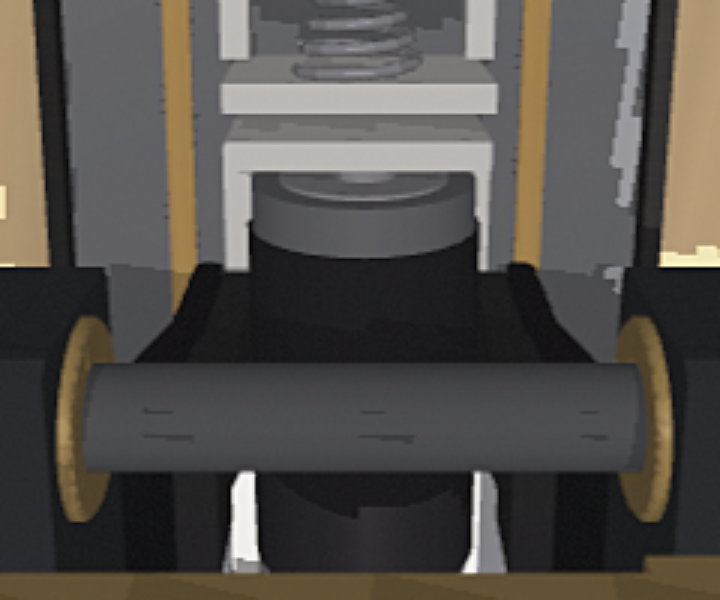

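```bash
python3 -m pendant '[{"travel":[-0.001,0,0],"twist":0},{"travel":[-0.001,0,0],"twist":0},{"travel":[-0.001,0,0],"twist":0},{"travel":[-0.001,0,0],"twist":0}]' 0.15 ; python3 rel.py; python3 -m pendant '[{"travel":[-0.02,0,0],"twist":0},{"travel":[-0.05,0,0],"twist":0},{"travel":[-0.09,-0.03,0],"twist":0},{"travel":[-0.11,-0.06,0],"twist":0},{"travel":[-0.11,-0.075,0],"twist":0},{"travel":[-0.11,-0.075,0],"twist":0}]'; python3 - <<'E'
from rel import *
s=rep(); json.dump({k:np.array(v).tolist() for k,v in s.items()},open("s11.json","w"))
im=ctrl.get_image("wrist"); cv2.imwrite("pics/w11f.png",im[:,:,::-1]); cv2.imwrite("pics/w11.png",cv2.resize(im[20:260,220:420,::-1],None,fx=2.5,fy=2.5))
im=ctrl.get_image("side"); cv2.imwrite("pics/sd11.png",cv2.resize(im[240:440,260:400,::-1],None,fx=3,fy=3))
E
```

```text
time: 13.45
position: [0.511, 0.0963, 0.0341]
tool_rot: [-0.098, 1.547, 0.126]
ft_force: [0.2, 0.3, -0.1]
grip_width: 0.57
t 13.45 x_g 1.85 z_g 15.44 lat 0.63 dR [-0.0052 -0.0219  0.0142] F(fwd,up,lat) [ 0.29 -0.08  0.19] w 49.6
time: 14.2
position: [0.5192, 0.0191, 0.1424]
tool_rot: [-0.096, 1.548, 0.125]
ft_force: [-0.5, 0.2, -0.4]
grip_width: 0.575
t 14.2 x_g -75.43 z_g 123.9 lat -1.89 dR [-0.0032 -0.0211  0.0144] F(fwd,up,lat) [ 0.25 -0.36 -0.46] w 50.0
```

View pics/w11.png

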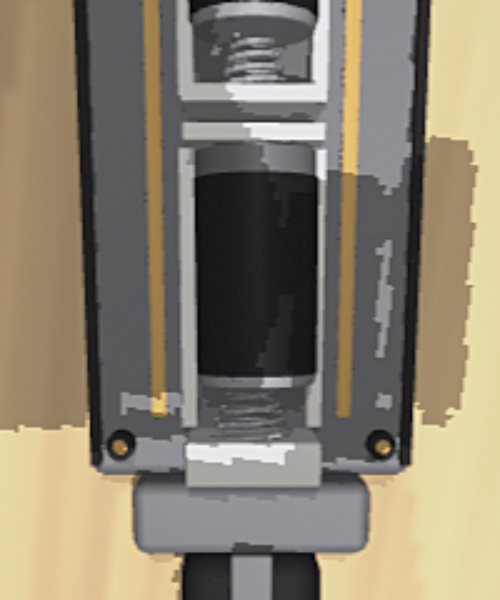

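View pics/sd11.png

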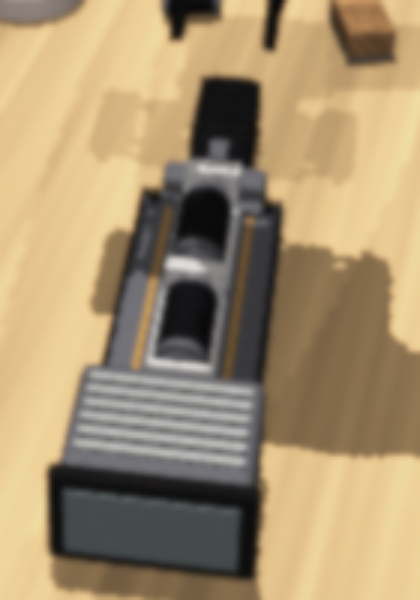

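The view shows the cell lying in the bay, knob tucked behind the contact wall and flat end on the compressed spring. Next I'll check height and tilt numerically.

```bash
python3 - <<'E'
from h import *
import json
s={k:np.array(v) for k,v in json.load(open("s11.json")).items()}
Rt=R.from_rotvec(s["tool_rot"]).as_matrix()
im=cv2.imread("pics/w11f.png")
g=cv2.cvtColor(im,cv2.COLOR_BGR2GRAY).astype(int)
c=cv2.resize(im[60:215,285:360],None,fx=7,fy=3.8,interpolation=cv2.INTER_NEAREST); cv2.imwrite("pics/c6.png",c)
for v in [95,110,130,150,165]: print(v,g[v,288:356].tolist())
print("col",[(v,g[v,323]) for v in range(66,84)],[(v,g[v,323]) for v in range(166,182)])
E
```

```text
95 [90, 89, 83, 121, 169, 178, 176, 180, 168, 112, 4, 19, 24, 23, 22, 23, 25, 27, 22, 27, 24, 25, 25, 26, 26, 28, 28, 29, 29, 31, 34, 33, 33, 37, 38, 37, 36, 35, 34, 31, 28, 28, 35, 39, 36, 36, 36, 36, 34, 35, 34, 34, 35, 33, 31, 30, 27, 27, 12, 101, 168, 167, 111, 83, 87, 88, 89, 86]
110 [90, 89, 84, 107, 157, 179, 174, 175, 185, 150, 0, 19, 22, 25, 23, 20, 24, 25, 24, 24, 28, 27, 26, 24, 24, 27, 28, 29, 28, 31, 29, 34, 35, 36, 36, 36, 35, 34, 31, 30, 29, 29, 26, 32, 40, 39, 32, 27, 27, 23, 25, 26, 25, 27, 25, 23, 22, 21, 1, 136, 191, 156, 95, 85, 89, 88, 89, 80]
130 [89, 90, 87, 83, 138, 180, 174, 174, 179, 156, 72, 8, 25, 23, 24, 23, 26, 24, 26, 25, 25, 25, 26, 27, 27, 26, 28, 26, 30, 28, 32, 32, 35, 34, 35, 35, 34, 35, 31, 32, 28, 28, 28, 27, 28, 28, 27, 25, 25, 26, 22, 23, 27, 25, 24, 24, 23, 14, 30, 138, 192, 146, 66, 87, 88, 88, 86, 90]
150 [88, 88, 87, 79, 134, 179, 172, 171, 175, 164, 108, 3, 19, 21, 22, 23, 27, 28, 24, 25, 26, 24, 27, 26, 28, 25, 28, 28, 30, 28, 28, 31, 32, 33, 34, 33, 33, 33, 32, 30, 28, 25, 34, 40, 38, 38, 36, 37, 32, 24, 24, 26, 24, 24, 21, 21, 26, 10, 6
[... 345 characters left out ...]
t64(85)), (67, np.int64(77)), (68, np.int64(41)), (69, np.int64(254)), (70, np.int64(237)), (71, np.int64(231)), (72, np.int64(231)), (73, np.int64(233)), (74, np.int64(243)), (75, np.int64(160)), (76, np.int64(111)), (77, np.int64(152)), (78, np.int64(96)), (79, np.int64(97)), (80, np.int64(100)), (81, np.int64(98)), (82, np.int64(97)), (83, np.int64(95))] [(166, np.int64(55)), (167, np.int64(29)), (168, np.int64(32)), (169, np.int64(28)), (170, np.int64(35)), (171, np.int64(129)), (172, np.int64(117)), (173, np.int64(114)), (174, np.int64(112)), (175, np.int64(69)), (176, np.int64(66)), (177, np.int64(87)), (178, np.int64(95)), (179, np.int64(80)), (180, np.int64(63)), (181, np.int64(68))]
```

View pics/c6.png

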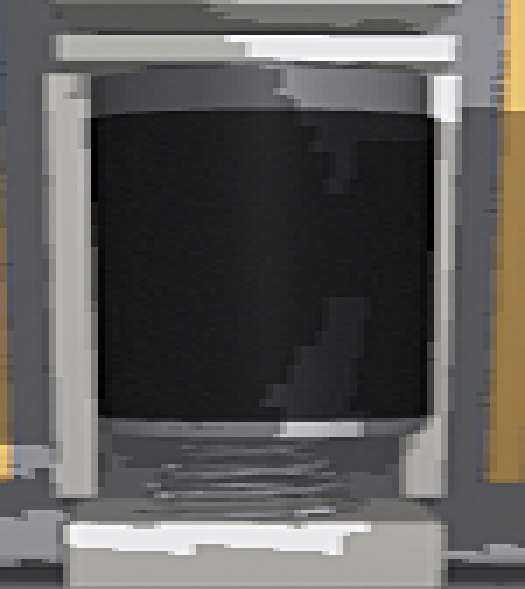

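```bash
python3 - <<'E'
from h import *
import json
s={k:np.array(v) for k,v in json.load(open("s11.json")).items()}
s2={k:np.array(v) for k,v in json.load(open("s2.json")).items()}
R2=R.from_rotvec(s2["tool_rot"]).as_matrix()
bay=s2["position"]+R2@np.array([.1378,.0641,.0016])
def cyl(dz,pitch,res=[]):
    c=bay+R2@np.array([-(.0165+dz),0,0]); a=R2[:,1]*np.cos(pitch)+np.array([0,0,np.sin(pitch)])
    up=np.array([0,0,1.]); lat=R2[:,2]
    th=np.linspace(0,2*np.pi,181); out={}
    pts=np.array([c+a*t+.0165*(np.cos(h)*lat+np.sin(h)*up) for t in np.linspace(-.031,.029,61) for h in th])
    P=proj("wrist",pts,s)
    for v in (95,165):
        q=P[np.abs(P[:,1]-v)<1.5]; out[v]=(q[:,0].min().round(1),q[:,0].max().round(1),(np.ptp(q[:,0])).round(1))
    e=proj("wrist",[c+a*.029+.0165*up,c-a*.031+.0165*up,c-a*.031],s)
    return out,e.round(1).tolist()
for dz,p in [(0,0),(.002,0),(.004,0),(0,.05),(.003,.05)]: print(dz,p,cyl(dz,p))
E
```

```text
0 0 ({95: (np.float64(296.3), np.float64(346.8), np.float64(50.5)), 165: (np.float64(297.1), np.float64(345.6), np.float64(48.5))}, [[322.2, 76.3], [321.9, 175.8], [321.3, 173.6]])
0.002 0 ({95: (np.float64(296.2), np.float64(347.1), np.float64(50.9)), 165: (np.float64(297.0), np.float64(345.9), np.float64(48.8))}, [[322.3, 75.8], [321.9, 176.1], [321.4, 173.8]])
0.004 0 ({95: (np.float64(296.0), np.float64(347.4), np.float64(51.3)), 165: (np.float64(296.9), np.float64(346.1), np.float64(49.2))}, [[322.3, 75.2], [322.0, 176.4], [321.5, 174.1]])
0 0.05 ({95: (np.float64(296.2), np.float64(347.0), np.float64(50.7)), 165: (np.float64(297.2), np.float64(345.4), np.float64(48.2))}, [[322.2, 76.0], [321.8, 175.5], [321.3, 173.3]])
0.003 0.05 ({95: (np.float64(296.0), np.float64(347.4), np.float64(51.3)), 165: (np.float64(297.0), np.float64(345.8), np.float64(48.8))}, [[322.4, 75.2], [321.9, 176.0], [321.4, 173.7]])
```

```bash
python3 -m pendant '[{"travel":[0,0.03,0.001],"twist":0},{"travel":[0,0.07,0.002],"twist":0},{"travel":[0.03,0.093,0.002],"twist":0},{"travel":[0.06,0.093,0.002],"twist":0},{"travel":[0.078,0.093,0.002],"twist":0},{"travel":[0.078,0.093,0.002],"twist":0}]' -1; python3 rel.py; python3 -m pendant '[{"travel":[0.002,0,0],"twist":0},{"travel":[0.004,0,0],"twist":0},{"travel":[0.005,0,0],"twist":0}]'; python3 rel.py
```

```text
time: 15.05
position: [0.5071, 0.1156, 0.064]
tool_rot: [-0.098, 1.553, 0.13]
ft_force: [-0.2, 0.4, -0.8]
grip_width: 0.028
t 15.05 x_g 21.58 z_g 45.33 lat -0.64 dR [-0.0074 -0.0165  0.0166] F(fwd,up,lat) [ 0.46 -0.84 -0.15] w 2.4
time: 15.42
position: [0.5076, 0.1155, 0.0595]
tool_rot: [-0.098, 1.552, 0.129]
ft_force: [-0.2, 0.8, 0.5]
grip_width: 0.005
t 15.43 x_g 21.46 z_g 40.81 lat -0.14 dR [-0.007  -0.0175  0.0164] F(fwd,up,lat) [ 0.81  0.48 -0.09] w 0.4
```

```bash
python3 -m pendant '[{"travel":[0.001,0,0],"twist":0},{"travel":[0.001,0,0],"twist":0}]'; python3 -m pendant '[{"travel":[0.001,0,0],"twist":0},{"travel":[0.001,0,0],"twist":0}]';python3 -m pendant '[{"travel":[0.001,0,0],"twist":0},{"travel":[0.001,0,0],"twist":0}]'
```

```text
time: 15.68
position: [0.5077, 0.1155, 0.0587]
tool_rot: [-0.098, 1.551, 0.129]
ft_force: [-0.5, -0.3, 0.3]
grip_width: 0.008
time: 15.92
position: [0.5079, 0.1155, 0.0577]
tool_rot: [-0.098, 1.551, 0.129]
ft_force: [0.3, 0.4, 0.4]
grip_width: 0.003
time: 16.18
position: [0.5082, 0.1156, 0.0573]
tool_rot: [-0.098, 1.551, 0.129]
ft_force: [-1.2, -1.0, 5.8]
grip_width: 0.002
```

The touch test at the knob end met the cell top at z≈0.0574 (0.057 expected), so it is home. I'll retreat and take a last look.

```bash
python3 -m pendant '[{"travel":[-0.02,0,0],"twist":0},{"travel":[-0.06,0,0],"twist":0},{"travel":[-0.09,-0.04,0],"twist":0},{"travel":[-0.09,-0.09,0],"twist":0},{"travel":[-0.09,-0.1,0],"twist":0},{"travel":[-0.09,-0.1,0],"twist":0}]'; python3 - <<'E'
from rel import *
rep()
im=ctrl.get_image("wrist"); cv2.imwrite("pics/w12.png",im[:,:,::-1])
im=ctrl.get_image("top"); cv2.imwrite("pics/t12.png",im[:,:,::-1])
E
```

```text
time: 16.92
position: [0.521, 0.0143, 0.1451]
tool_rot: [-0.096, 1.552, 0.128]
ft_force: [-0.0, 0.9, 0.2]
grip_width: 0.008
t 16.93 x_g -80.38 z_g 126.65 lat -0.8 dR [-0.0051 -0.0178  0.0165] F(fwd,up,lat) [0.94 0.16 0.12] w 0.7
```

View pics/w12.png

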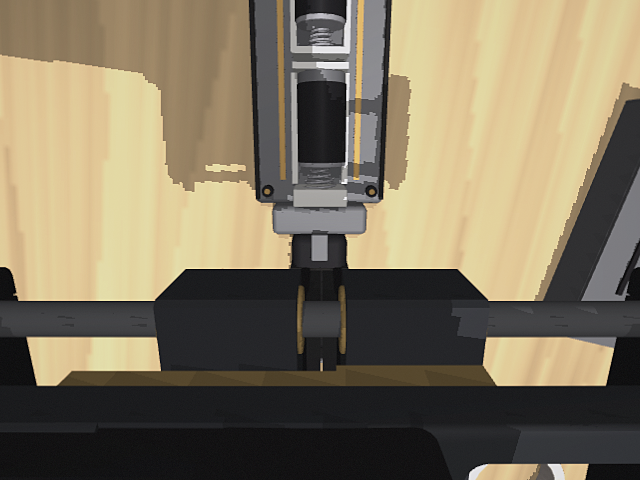

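View pics/t12.png

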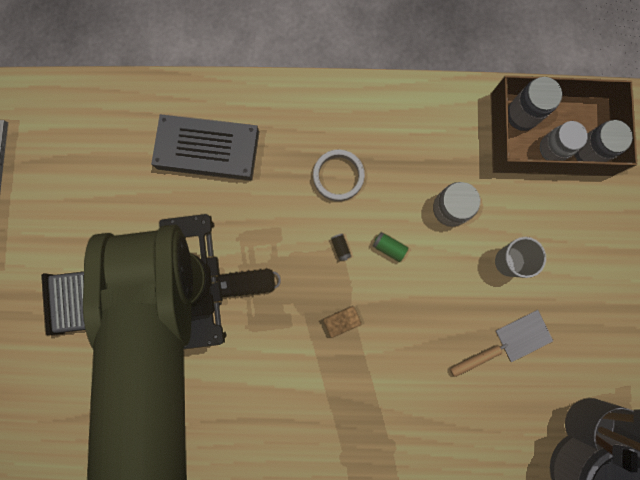

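The wrist view shows the cell seated in the bay (320,115), its knob end at the contact wall (v≈66), and the fingers clear. In the top view nothing else has moved. I'm handing in.

```bash
python3 -c "
from bench import ctrl
print(ctrl.close_job())"
```

```text
the job is handed in; nothing more can be done
None
```

I fitted the large black battery into the empty bay and handed the job in at about 17 s of the 48 s allowed; no verdict was reported.

- **How it went in:** I gripped the battery just towards the knob end and tilted it knob-up, about 15°, on the contact wall. I then pressed its flat end back on the spring to about 7–9 N and lowered the knob end behind the wall. After that I let go and backed away.
- **Knob end height:** a light touch there (about 6 N) met the top of the battery at z ≈ 0.0573 m, against 0.057 m expected.
- **Level and position:** in the wrist picture the battery's ends were within about 1 pixel of the rows predicted for a level, seated battery. Its width was about 1–1.5 pixels narrower than predicted; I did not resolve that, but it does not suggest the battery sits high.
- **Everything else:** the other things on the bench looked unmoved in the top picture, and the gripper was clear of everything.
- **What went less cleanly:**
  - The battery's rim brushed the second wall (about 5 N) while tilting.
  - The tool drifted about 2 mm sideways on the way down; I corrected that.
  - The tool ended tilted by about 1°.
- **Forces:** the highest wrist force I read was about 10 N. I only read it between moves, so I can't rule out brief peaks above that.

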